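# Sort the breakfast leftovers into their organisers

## Task

Tidy up the worktop: put the mandarin and the lemon into the wide fruit tray, stand the spice jar and the salt shaker upright in the two-compartment jar rack, one in each compartment (either way round), and lay the teaspoon flat and lengthwise in the narrower cutlery tray. Leave the mug and the kitchen timer where they stand.

Things in the scene. Friction and masses are not known exactly. Their poses are not given: they have to be found in the camera images.
- mandarin: Mandarin, slightly flattened ball 61 mm across and 50 mm high. Origin: the lowest point under its centre; z up through the fruit (its centre is 25 mm along z).
- lemon: Lemon lying on its side: 83 mm long along its x, 58 mm across (y) and 58 mm high. Origin: under its centre (centre 29 mm along z). Lies roughly across the robot's view (long axis near the world y axis, up to 0.5 rad off).
- spice_jar: Standing cylindrical spice jar with a screw cap, 42 mm diameter, 99 mm high including the cap (cap from 78 mm up, about the same diameter). Origin: centre of the underside, z up.
- salt_shaker: Standing salt shaker, 44 mm diameter up to about 70 mm, narrowing to a 34 mm dome top, 90 mm high. Its foot is slightly rounded: it may lean up to 0.04 rad. Origin: centre of the underside, z up.
- teaspoon: Steel teaspoon lying flat, bowl up: 138 mm long along its x, 28 mm wide at the bowl and narrower at the handle, 12 mm high. Origin: under the middle of its length. It can be pinched from above across its width at the origin. Lies roughly across the robot's view (long axis within 0.4 rad of the world y axis).
- fruit_tray: Widest of the three beech organisers, one open compartment, for fruit: 180 mm long (x), 115 mm wide (y), walls 24 mm high and 5 mm thick, so 170 x 105 mm inside; cork inner floor 7 mm above the worktop. Both fruits fit one behind the other along its length. Fixed to the worktop, may be turned a little. Origin: centre of its underside; x along its length, y across, z up.
- cutlery_tray: Narrower beech tray, one open compartment, for cutlery: 180 mm long (x), 90 mm wide (y), walls 24 mm high and 5 mm thick, so 170 x 80 mm inside; plain wooden inner floor (no cork) 7 mm above the worktop. Fixed to the worktop, may be turned a little. Origin: centre of its underside; x along its length, y across, z up.
- jar_rack: Short, deep beech rack for jars, with a divider across its middle: 138 mm long (x), 72 mm wide (y), walls 40 mm high and 5 mm thick, cork inner floor 7 mm above the worktop. Two compartments, 61 mm (x) by 62 mm (y), centred at x = -33 and +33 mm, y = 0. Fixed to the worktop, may be turned a little. Origin: centre of its underside; x along its length, y across, z up.
- mug: Bystander: blue stoneware mug, cylinder 82 mm across, 91 mm high, handle to its -y (117 mm overall). Loose. Origin: centre of the underside of its overall outline, handle included. Leave it alone.
- timer: Bystander: round clockwork kitchen timer, 69 mm across, 44 mm high. Loose. Origin: centre of its underside. Leave it alone. It stands under the front edge of the wall cupboard, whose underside is 0.40 m above the worktop, whose doors and knobs begin at world x = 0.60 m and which covers all y < 0.04 m: keep the wrist clear of it.
Not all that is in view belongs to the job. What is shaped like the spice_jar but red is not meant.

How it is judged:
By the outcome, as a careful person would: the job done as asked, in the order asked, and still so for the second after the job is handed in, with the robot touching nothing.
It also fails if it takes over 141 s, if anything falls off the work surface, if the arm or the gripper's body presses on something with over 40 N, if the wrist force passes 120 N, or if a joint passes its speed limit or range.

## Robot

A 6-joint arm with a two-finger parallel gripper is mounted at the origin on a cart in front of the work surface, level with it; the furniture and walls round the work are solid. World frame = base frame: x ahead of the robot, y to its left, z up, the work surface at z = 0. Lengths are in mm, angles in rad, forces in N, time in s.
With the tool pointing down it reaches from about 275 to 1000 mm from the base axis. Payload 8.4 kg.
Tool frame: the origin (TCP) lies on the centre line of the jaws, within the pads' length; the fingertips stand 25 mm ahead of it and the grasp point (between the pads) lies 6 mm ahead of it; z points along the fingers, x is the direction in which the jaws open and shut, and the axes are right-handed (so a half turn about z gives the same grasp; the last joint's range is limited). The gripper opens to 85 mm and grips with 20 to 120 N. Pads are 22 mm wide; open, the fingers measure 114 mm over their backs; the gripper's body (76 mm by 85 mm) begins 54 mm behind the grasp point. The pads swing forward as they close: fully open they stand 13 mm farther back than shut.
Start: joints at [1.183, 0.353, 1.633, -0, 1.155, -0.002], TCP at [235.187, 579.064, 256.281] pointing down, gripper open.
Joint ranges: [-2.63, 2.63], [-0.92, 2.1], [0.06, 2.66], [-1.3, 4.44], [0, 2.69], [-3.02, 3.02]. Speed limits (rad/s): [2.22, 2.22, 2.79, 3.14, 3.14, 3.14].

## Interface

Orientations are given as [roll, pitch, yaw] about the fixed x, y, z axes, in that order (R = Rz(yaw) Ry(pitch) Rx(roll)).
In Python, from rig import r gives the robot as it stands. The module is installed in compiled form; this text tells all that it offers.
- The arm moves only by the tool jog_arm, never from a script. Its argument "deltas" is a list of rows, each an object with "gripper": the gripper command: -1 is fully open, 1 is shut, values between are in proportion; "translation": the shift along the world's x, y, z in units of 10 cm (1.0 is 10 cm), a list of three; "dr": the turn, a rotation vector about the world's x, y, z in units of pi/2 rad (1.0 is pi/2 rad), a list of three. In form: [{"gripper": gripper, "translation": [x, y, z], "dr": [wx, wy, wz]}, ...]. A call has 1 to 12 rows; each row shifts and turns the commanded pose from where the row before left it; what a row does not reach is not made up. A row lasts 1/12 s, in which the tool goes at most 41.7 mm and 7.16 degrees, less where a joint would pass 70% of its speed; a pose out of reach is approached as far as the arm can. A call with a number of a shift or a turn outside -1 to 1 is refused whole. A call with a gripper value outside its range is refused whole. The fingers move at their own pace and stop on an object; "squeeze" is the grip in N (left out, the last holds). Time passes only in rows, so rows that do not move let the fingers close. It gives the time, the measured TCP pose, the force and the opening at its end, in the units of the state.
- r.sense(): the state, without advancing time (a new reading comes with each control period).
- r.grab_frame(name): name is "side" or "top" or "wrist"; returns the picture (420x560x3 uint8, blue, green, red); there is no depth.
- r.calibration(name): a dict with "mtx" (3x3 intrinsics, pixels), "world_from_camera" (4x4, takes a point from camera to world coordinates). Camera axes: x right, y down, z forward; pixel columns grow to the right and rows downward; lengths in mm; the calibration is good to about 2 mm. A picture is of the moment at which its call begins: read the wrist's pose just before it. calibration takes no time and is no camera call; for the wrist camera it gives the pose at the moment of the call.
- r.sign_off(): hands the job in, once; it reports no verdict.
The state is a dict: "clock": time; "qpos": joint angles; "qvel": joint speeds; "joint_efforts": joint torques, N m; "eef_pos": TCP position; "tcp_rot": TCP orientation; "contact_force": force on the tool from outside, world axes, zero at the start; "wrist_torque": the same for the moment, N m; "opening": opening from 0.0 (shut) to 1.0 (fully open).
Only numpy, scipy, OpenCV 4.12 (cv2) and the standard library are available. Lean on these libraries where they do the work, as an engineer would, in place of code of your own. Each camera call takes 0.05 s, during which the arm holds its last target. There are 200 camera calls.

## Working session

There is one attempt and no reset: what is moved stays moved. The work goes in short steps, Python scripts to look and compute and a tool call to move; the robot and the scene stay as the last step left them, time stands still between calls to the robot, and variables do not carry over. Pictures are saved under pics/ and viewed, about 12 in all and at most 16, crops included, and the job is handed in when it is done.

Besides the shell and the picture viewer there is one more tool, called after ">>>" by a JSON object that holds its "name" and its "arguments", one argument or row to a line. jog_arm: Moves the arm, as the interface text tells. Shifts and turns lie within -1 to 1; 1 stands for 10 cm of shift or pi/2 rad of turn. Its arguments: {"type":"object","properties":{"deltas":{"type":"array"},"squeeze":{"type":"number"}},"required":["deltas"]}

```bash
mkdir -p pics; python3 - <<'E'
from rig import r
import cv2,numpy as np
np.set_printoptions(precision=3,suppress=True)
print(r.sense())
for n in("side","top","wrist"):
    c=r.calibration(n);print(n,c["mtx"],c["world_from_camera"]);cv2.imwrite(f"pics/{n}0.png",r.grab_frame(n))
E
```

```text
{'clock': 0.0, 'qpos': array([ 1.183,  0.354,  1.634,  0.   ,  1.155, -0.002]), 'qvel': array([-0.002,  0.002, -0.001, -0.   , -0.001, -0.001]), 'joint_efforts': array([ -0.001, -60.526, -34.206,   0.   ,   0.009,   0.   ]), 'eef_pos': array([235.02 , 578.636, 255.568]), 'tcp_rot': array([-3.142,  0.001,  1.185]), 'contact_force': array([0.246, 0.936, 0.527]), 'wrist_torque': array([-0.043, -0.034,  0.018]), 'opening': 1.001796586452623}
side [[410.889   0.    273.748]
 [  0.    410.889 206.544]
 [  0.      0.      1.   ]] [[   0.872   -0.255    0.418   40.022]
 [  -0.49    -0.467    0.736 -846.307]
 [   0.007   -0.847   -0.532  679.186]
 [   0.       0.       0.       1.   ]]
top [[428.259   0.    284.059]
 [  0.    428.259 208.75 ]
 [  0.      0.      1.   ]] [[  -0.028   -0.995    0.094  421.565]
 [  -1.       0.028   -0.005   29.032]
 [   0.002   -0.094   -0.996 1479.385]
 [   0.       0.       0.       1.   ]]
wrist [[294.531   0.    276.59 ]
 [  0.    294.531 212.078]
 [  0.      0.      1.   ]] [[  0.376   0.876   0.303 155.954]
 [  0.927  -0.355  -0.123 611.03 ]
 [ -0.      0.327  -0.945 373.07 ]
 [  0.      0.      0.      1.   ]]
```

View pics/top0.png

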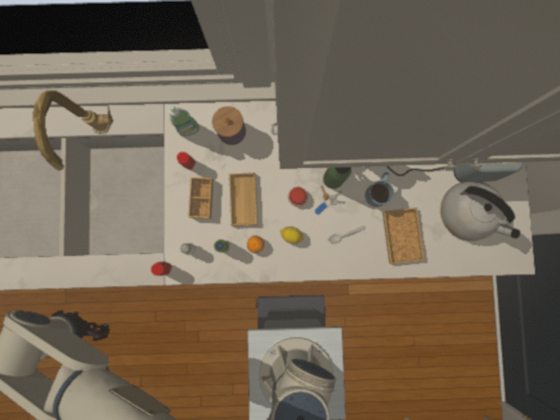

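View pics/side0.png

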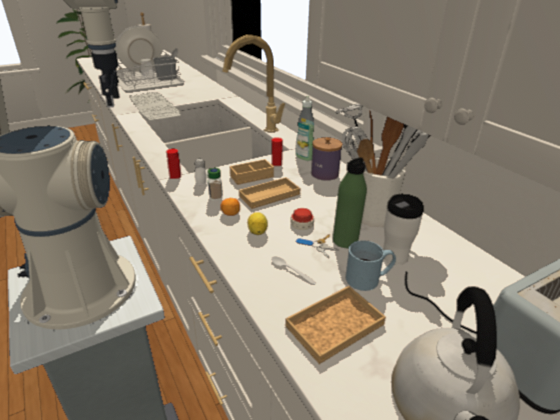

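Top view: fruit tray, cork (404,236). Cutlery tray, plain (243,200). Jar rack (201,199). Mandarin (256,244), lemon (291,235), dark-capped jar (221,246), shaker (186,248), spoon (345,236). Bystanders: mug (379,193) and timer (298,197).

Things that could be mistaken for others:
- **Spice jar:** red jars at (160,269) and (186,160) are decoys; the dark-capped one at (221,246) is the target.
- **Mandarin:** the red timer at (298,197).
- **Spoon:** the blue-handled tool at (321,209).
- **Trays:** fruit and cutlery trays are told apart by cork against plain floor.

I'll check these in one close crop and measure them.

```bash
cat > h.py <<'E'
from rig import r
import cv2,numpy as np
np.set_printoptions(precision=3,suppress=True)
def ray(c,uv):
    K,T=np.array(c["mtx"]),np.array(c["world_from_camera"])
    d=T[:3,:3]@np.linalg.solve(K,[uv[0],uv[1],1.]); return T[:3,3],d
def plane(c,uv,z):
    o,d=ray(c,uv); return o+d*(z-o[2])/d[2]
def tri(c1,u1,c2,u2):
    o1,d1=ray(c1,u1);o2,d2=ray(c2,u2)
    s=np.linalg.lstsq(np.c_[d1,-d2],o2-o1,rcond=None)[0]
    a,b=o1+d1*s[0],o2+d2*s[1]; return (a+b)/2,np.linalg.norm(a-b)
def proj(c,p):
    K,T=np.array(c["mtx"]),np.array(c["world_from_camera"])
    q=K@(T[:3,:3].T@(np.array(p)-T[:3,3])); return q[:2]/q[2]
def blobs(im,lo,hi,box,amin=20):
    x0,y0,x1,y1=box; m=cv2.inRange(cv2.cvtColor(im[y0:y1,x0:x1],cv2.COLOR_BGR2HSV),lo,hi)
    cs,_=cv2.findContours(m,cv2.RETR_EXTERNAL,cv2.CHAIN_APPROX_NONE)
    return [c+np.array([x0,y0]) for c in sorted(cs,key=cv2.contourArea,reverse=True) if cv2.contourArea(c)>=amin]
def cen(c):
    m=cv2.moments(c); return m["m10"]/m["m00"],m["m01"]/m["m00"]
E
python3 - <<'E'
from h import *
t,s=cv2.imread("pics/top0.png"),cv2.imread("pics/side0.png")
ct,cs=r.calibration("top"),r.calibration("side")
for n,lo,hi,bt,bs in [("mandarin",(5,150,60),(18,255,255),(245,230,268,258),(215,190,245,220)),("lemon",(20,120,60),(35,255,255),(275,222,305,250),(243,205,272,240)),]:
    a=blobs(t,lo,hi,bt)[0];b=blobs(s,lo,hi,bs)[0]
    print(n,cen(a),cv2.minAreaRect(a),cen(b),tri(ct,cen(a),cs,cen(b)))
for n,b in [("fruit",(378,200,430,270)),("cut",(226,168,262,232)),("rack",(184,172,218,226))]:
    a=blobs(t,(8,60,40),(28,255,255),b)
    p=np.array([plane(ct,q[0],24 if n!="rack" else 40)[:2] for q in a[0]],np.float32)
    print(n,[len(x) for x in a],cv2.minAreaRect(a[0]),cv2.minAreaRect(p))
im=t[140:290,140:440]
a=cv2.resize(im,(800,400),interpolation=cv2.INTER_CUBIC)
cv2.imwrite("pics/c1.png",a)
E
```

```text
mandarin (254.90618762475046, 244.0) ((255.0, 244.0), (14.0, 14.0), 90.0) (229.8512035010941, 206.14077315827862) (array([440.711, 123.998,  24.638]), np.float64(1.331648122628852))
lemon (291.38472834067545, 234.69162995594715) ((291.5500183105469, 234.6500244140625), (16.76007080078125, 18.34120750427246), 71.56504821777344) (257.0590163934426, 223.22459016393444) (array([468.396,  -0.187,  28.327]), np.float64(1.761549029915274))
fruit [171] ((403.1310119628906, 235.48255920410156), (54.25320053100586, 35.94852828979492), 82.40535736083984) ((457.0434265136719, -379.70452880859375), (183.03753662109375, 122.25077056884766), 4.748732089996338)
cut [153] ((242.8966064453125, 198.81167602539062), (53.11457443237305, 27.63341522216797), 87.79740142822266) ((596.7149047851562, 161.55307006835938), (183.0236358642578, 94.29059600830078), 1.2621681690216064)
rack [121] ((200.0, 197.5), (41.0, 24.0), 90.0) ((603.391357421875, 304.66961669921875), (80.76508331298828, 139.6584930419922), 88.39653778076172)
```

View pics/c1.png

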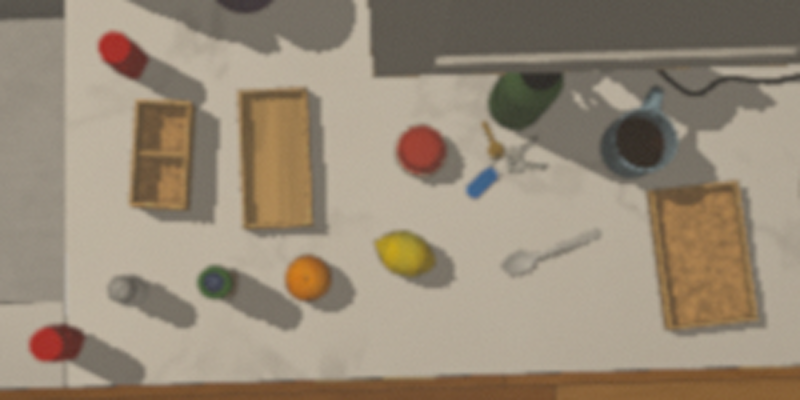

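The crop confirms the choices: dark green-capped jar (215,282), mandarin (308,278), lemon (405,254), and the grey shaker (123,290), with both red jars left out. The heights triangulate correctly (24.6 and 28.3 mm) and the tray sizes match. I'm moving to the mandarin.

>>> {"name": "jog_arm", "arguments": {
  "deltas": [
    {"gripper": -1, "translation": [0.15, -0.33, -0.04], "dr": [0, 0, 0.025]},
    {"gripper": -1, "translation": [0.15, -0.33, -0.04], "dr": [0, 0, 0.025]},
    {"gripper": -1, "translation": [0.15, -0.33, -0.04], "dr": [0, 0, 0.025]},
    {"gripper": -1, "translation": [0.15, -0.33, -0.04], "dr": [0, 0, 0.025]},
    {"gripper": -1, "translation": [0.15, -0.33, -0.04], "dr": [0, 0, 0.025]},
    {"gripper": -1, "translation": [0.15, -0.33, -0.04], "dr": [0, 0, 0.025]},
    {"gripper": -1, "translation": [0.15, -0.33, -0.04], "dr": [0, 0, 0.025]},
    {"gripper": -1, "translation": [0.15, -0.33, -0.04], "dr": [0, 0, 0.025]},
    {"gripper": -1, "translation": [0.15, -0.33, -0.04], "dr": [0, 0, 0.025]},
    {"gripper": -1, "translation": [0.15, -0.33, -0.04], "dr": [0, 0, 0.025]},
    {"gripper": -1, "translation": [0.15, -0.33, -0.04], "dr": [0, 0, 0.025]},
    {"gripper": -1, "translation": [0.15, -0.33, -0.04], "dr": [0, 0, 0.025]}
  ],
  "squeeze": 30
}}

```text
clock: 1.15
eef_pos: [415.5, 181.4, 208.2]
tcp_rot: [3.141, -0.0, 1.658]
contact_force: [1.3, 0.2, 0.1]
opening: 1.0
```

>>> {"name": "jog_arm", "arguments": {
  "deltas": [
    {"gripper": -1, "translation": [0.13, -0.29, 0], "dr": [0, 0, 0]},
    {"gripper": -1, "translation": [0.12, -0.28, 0], "dr": [0, 0, 0]},
    {"gripper": -1, "translation": [0, 0, 0], "dr": [0, 0, 0]}
  ]
}}

```text
clock: 1.4
eef_pos: [441.7, 122.3, 208.3]
tcp_rot: [3.141, 0.001, 1.653]
contact_force: [0.2, 0.4, 0.4]
opening: 0.998
```

```bash
python3 - <<'E'
from h import *
print(r.sense()["eef_pos"],r.sense()["contact_force"])
c=r.calibration("wrist");im=r.grab_frame("wrist");cv2.imwrite("pics/w1.png",im);np.save("w1.npy",c)
print(c["world_from_camera"])
for n,p in dict(mand=[441,124,25],lemon=[468,0,28],cut=[597,161.5,24],rack=[603,304,40]).items(): print(n,proj(c,p))
E
```

```text
[441.68  122.27  208.251] [0.195 0.372 0.411]
[[ -0.083   0.941   0.327 356.511]
 [  0.997   0.079   0.027 115.751]
 [  0.      0.328  -0.945 325.636]
 [  0.      0.      0.      1.   ]]
mand [277.651 194.733]
lemon [159.787 210.478]
cut [297.182 317.948]
rack [414.941 339.002]
```

View pics/w1.png

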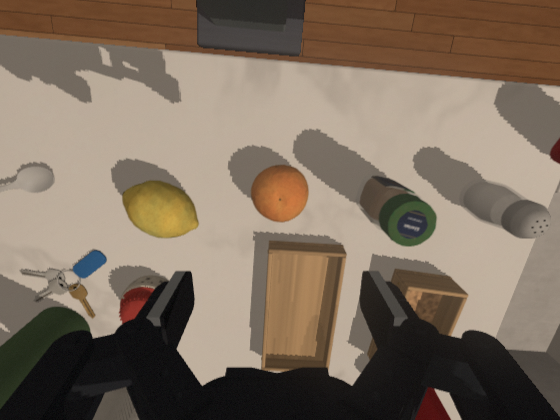

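Close wrist view: mandarin (279,193), lemon (160,208) tilted slightly, jar cap centre (408,222), shaker top (527,218). The cutlery tray's near corners are (270,242) and (344,244).

```bash
python3 - <<'E'
from h import *
c=np.load("w1.npy",allow_pickle=True).item();im=cv2.imread("pics/w1.png")
a=blobs(im,(5,150,60),(18,255,255),(240,155,320,235))[0];print("mand",cen(a),cv2.minAreaRect(a)[1],plane(c,cen(a),25))
a=blobs(im,(20,120,40),(36,255,255),(110,165,210,250))[0];p=np.array([plane(c,q[0],29)[:2] for q in a],np.float32)
print("lemon",cen(a),plane(c,cen(a),29),cv2.minAreaRect(p),cv2.fitEllipse(p))
a=blobs(im,(45,80,30),(80,255,255),(370,180,450,250))[0];p=np.array([plane(c,q[0],99)[:2] for q in a],np.float32);print("jarcap",cen(a),cv2.minAreaRect(p),cv2.minEnclosingCircle(p))
print("salt top",plane(c,(527,219),88))
for u in [(270,242),(344,243),(263,369),(330,370)]:print("cut",plane(c,u,24))
for u in [(396,270),(466,291)]:print("rack",plane(c,u,40))
E
```

```text
mand (279.81578183928053, 193.18973020017407) (55.0, 54.0) [439.123 126.137  25.   ]
lemon (159.93190777039797, 208.9121442842486) [465.842   0.624  29.   ] ((466.6008605957031, 1.0209121704101562), (64.78380584716797, 71.73682403564453), 16.700950622558594) ((466.8376770019531, 0.9245620965957642), (60.558860778808594, 77.64330291748047), 166.69476318359375)
jarcap (411.25516085088543, 222.82793670753432) ((435.5915832519531, 233.91358947753906), (39.27742004394531, 38.731449127197266), 7.225890636444092) ((434.8431091308594, 233.76963806152344), 20.57608985900879)
salt top [427.027 338.098  88.   ]
cut [496.891 120.112  24.   ]
cut [491.197 203.172  24.   ]
cut [682.442 124.911  24.   ]
cut [676.757 213.956  24.   ]
rack [511.65  260.799  40.   ]
rack [531.673 345.593  40.   ]
```

>>> {"name": "jog_arm", "arguments": {
  "deltas": [
    {"gripper": -1, "translation": [-0.02, 0.03, -0.36], "dr": [0, 0, 0]},
    {"gripper": -1, "translation": [0, 0, -0.36], "dr": [0, 0, 0]},
    {"gripper": -1, "translation": [0, 0, -0.36], "dr": [0, 0, 0]},
    {"gripper": -1, "translation": [0, 0, -0.36], "dr": [0, 0, 0]},
    {"gripper": -1, "translation": [0, 0, -0.3], "dr": [0, 0, 0]},
    {"gripper": 0.6, "translation": [0, 0, 0], "dr": [0, 0, 0]},
    {"gripper": 0.6, "translation": [0, 0, 0], "dr": [0, 0, 0]},
    {"gripper": 0.6, "translation": [0, 0, 0], "dr": [0, 0, 0]},
    {"gripper": 0.6, "translation": [0, 0, 0], "dr": [0, 0, 0]},
    {"gripper": 0.6, "translation": [0, 0, 0], "dr": [0, 0, 0]},
    {"gripper": 0.6, "translation": [0, 0, 0], "dr": [0, 0, 0]}
  ],
  "squeeze": 30
}}

```text
clock: 2.37
eef_pos: [439.2, 129.4, 35.8]
tcp_rot: [3.139, -0.001, 1.656]
contact_force: [-0.2, 1.0, -1.4]
opening: 0.656
```

>>> {"name": "jog_arm", "arguments": {
  "deltas": [
    {"gripper": 0.6, "translation": [0, 0, 0.2], "dr": [0, 0, 0]},
    {"gripper": 0.6, "translation": [0, 0, 0.36], "dr": [0, 0, 0]},
    {"gripper": 0.6, "translation": [0, 0, 0.36], "dr": [0, 0, 0]},
    {"gripper": 0.6, "translation": [0, 0, 0.36], "dr": [0, 0, 0]},
    {"gripper": 0.6, "translation": [0, -0.2, 0.3], "dr": [0, 0, 0]},
    {"gripper": 0.6, "translation": [-0.02, -0.37, 0], "dr": [0, 0, 0]},
    {"gripper": 0.6, "translation": [-0.02, -0.37, 0], "dr": [0, 0, 0]},
    {"gripper": 0.6, "translation": [-0.02, -0.37, 0], "dr": [0, 0, 0]},
    {"gripper": 0.6, "translation": [-0.02, -0.37, 0], "dr": [0, 0, 0]},
    {"gripper": 0.6, "translation": [-0.02, -0.37, 0], "dr": [0, 0, 0]},
    {"gripper": 0.6, "translation": [-0.02, -0.37, 0], "dr": [0, 0, 0]}
  ]
}}

```text
clock: 3.28
eef_pos: [425.8, -114.7, 193.4]
tcp_rot: [3.14, 0.001, 1.656]
contact_force: [0.8, 0.5, -0.6]
opening: 0.652
```

>>> {"name": "jog_arm", "arguments": {
  "deltas": [
    {"gripper": 0.6, "translation": [-0.02, -0.37, 0], "dr": [0, 0, 0]},
    {"gripper": 0.6, "translation": [-0.02, -0.37, 0], "dr": [0, 0, 0]},
    {"gripper": 0.6, "translation": [-0.02, -0.37, 0], "dr": [0, 0, 0]},
    {"gripper": 0.6, "translation": [-0.04, -0.37, 0], "dr": [0, 0, 0]},
    {"gripper": 0.6, "translation": [-0.04, -0.37, 0], "dr": [0, 0, 0]},
    {"gripper": 0.6, "translation": [-0.02, -0.37, 0], "dr": [0, 0, 0]},
    {"gripper": 0.6, "translation": [-0.02, -0.2, 0], "dr": [0, 0, 0]},
    {"gripper": 0.6, "translation": [0, 0, 0], "dr": [0, 0, 0]},
    {"gripper": 0.6, "translation": [0, 0, 0], "dr": [0, 0, 0]}
  ]
}}

```text
clock: 4.03
eef_pos: [407.8, -355.7, 192.8]
tcp_rot: [3.141, 0.0, 1.654]
contact_force: [0.1, 0.6, -1.6]
opening: 0.645
```

```bash
python3 - <<'E'
from h import *
c=r.calibration("wrist");im=r.grab_frame("wrist");cv2.imwrite("pics/w2.png",im);np.save("w2.npy",c)
s=r.sense();print(s["eef_pos"],s["tcp_rot"],s["opening"])
E
```

```text
[ 407.768 -354.71   192.617] [ 3.141 -0.     1.655] 0.6489275497464677
```

View pics/w2.png

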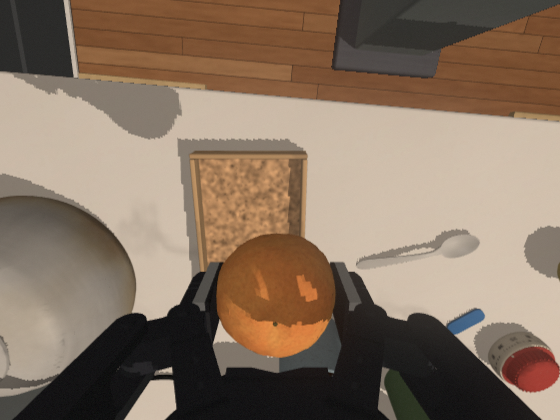

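Mandarin is held. The tray's near top corners are (191,153) and (307,153), parallel to the image, and the spoon is visible from (358,265) to (480,242).

```bash
python3 - <<'E'
from h import *
c=np.load("w2.npy",allow_pickle=True).item()
A,B=plane(c,(191,152.5),24),plane(c,(307,152.5),24);print(A,B,np.linalg.norm(A-B))
e=(B-A)/np.linalg.norm(B-A);f=np.array([e[1],-e[0],0]);print("yaw",np.arctan2(f[1],f[0]),"centre",(A+B)/2+90*f,"slotM",(A+B)/2+40*f)
im=cv2.imread("pics/w2.png")
m=cv2.inRange(cv2.cvtColor(im[225:285,345:490],cv2.COLOR_BGR2HSV),(0,0,100),(180,30,200))
print("spoon",plane(c,(358,265),5),plane(c,(480,242),8))
E
```

```text
[ 368.016 -440.799   24.   ] [ 358.708 -329.733   24.   ] 111.45462350520485
yaw 0.08360846290392482 centre [ 453.047 -377.75    24.   ] slotM [ 403.222 -381.926   24.   ]
spoon [ 485.496 -252.799    5.   ] [ 443.551 -121.933    8.   ]
```

>>> {"name": "jog_arm", "arguments": {
  "deltas": [
    {"gripper": 0.6, "translation": [-0.03, -0.27, 0], "dr": [0, 0, 0]},
    {"gripper": 0.6, "translation": [0, 0, -0.36], "dr": [0, 0, 0]},
    {"gripper": 0.6, "translation": [0, 0, -0.36], "dr": [0, 0, 0]},
    {"gripper": 0.6, "translation": [0, 0, -0.28], "dr": [0, 0, 0]},
    {"gripper": 0.6, "translation": [0, 0, 0], "dr": [0, 0, 0]},
    {"gripper": 0.6, "translation": [0, 0, 0], "dr": [0, 0, 0]}
  ]
}}

```text
clock: 4.58
eef_pos: [404.7, -380.2, 91.8]
tcp_rot: [-3.14, -0.003, 1.657]
contact_force: [-0.2, -0.6, -0.1]
opening: 0.649
```

>>> {"name": "jog_arm", "arguments": {
  "deltas": [
    {"gripper": 0.6, "translation": [0, -0.02, -0.26], "dr": [0, 0, 0]},
    {"gripper": 0.6, "translation": [0, 0, -0.21], "dr": [0, 0, 0]},
    {"gripper": 0.6, "translation": [0, 0, 0], "dr": [0, 0, 0]},
    {"gripper": -0.55, "translation": [0, 0, 0], "dr": [0, 0, 0]},
    {"gripper": -0.55, "translation": [0, 0, 0], "dr": [0, 0, 0]},
    {"gripper": -0.55, "translation": [0, 0, 0], "dr": [0, 0, 0]},
    {"gripper": -0.55, "translation": [0, 0, 0.15], "dr": [0, 0, 0]},
    {"gripper": -0.55, "translation": [0, 0, 0.3], "dr": [0, 0, 0]},
    {"gripper": -1, "translation": [0, 0, 0.36], "dr": [0, 0, 0]},
    {"gripper": -1, "translation": [0, 0, 0.36], "dr": [0, 0, 0]},
    {"gripper": -1, "translation": [0, 0, 0.3], "dr": [0, 0, 0]}
  ]
}}

```text
clock: 5.5
eef_pos: [405.7, -384.4, 196.4]
tcp_rot: [3.139, 0.003, 1.656]
contact_force: [1.0, -0.4, -0.5]
opening: 0.998
```

>>> {"name": "jog_arm", "arguments": {
  "deltas": [
    {"gripper": -1, "translation": [0.05, 0.3, 0], "dr": [0, 0, -0.075]},
    {"gripper": -1, "translation": [0.05, 0.3, 0], "dr": [0, 0, -0.075]},
    {"gripper": -1, "translation": [0.05, 0.3, 0], "dr": [0, 0, -0.075]},
    {"gripper": -1, "translation": [0.05, 0.3, 0], "dr": [0, 0, -0.075]},
    {"gripper": -1, "translation": [0.05, 0.3, 0], "dr": [0, 0, -0.075]},
    {"gripper": -1, "translation": [0.05, 0.3, 0], "dr": [0, 0, -0.075]},
    {"gripper": -1, "translation": [0.05, 0.3, 0], "dr": [0, 0, -0.075]},
    {"gripper": -1, "translation": [0.05, 0.3, 0], "dr": [0, 0, -0.075]},
    {"gripper": -1, "translation": [0.05, 0.3, 0], "dr": [0, 0, -0.075]},
    {"gripper": -1, "translation": [0.05, 0.3, 0], "dr": [0, 0, -0.075]},
    {"gripper": -1, "translation": [0.05, 0.3, 0], "dr": [0, 0, -0.075]},
    {"gripper": -1, "translation": [0.05, 0.3, 0], "dr": [0, 0, -0.075]}
  ]
}}

```text
clock: 6.5
eef_pos: [465.7, -22.5, 193.9]
tcp_rot: [3.141, -0.003, 0.237]
contact_force: [0.2, -0.3, 0.1]
opening: 1.0
```

>>> {"name": "jog_arm", "arguments": {
  "deltas": [
    {"gripper": -1, "translation": [0, 0.15, 0], "dr": [0, 0, -0.075]},
    {"gripper": -1, "translation": [0, 0.09, 0], "dr": [0, 0, -0.075]},
    {"gripper": -1, "translation": [0, 0, 0], "dr": [0, 0, -0.075]},
    {"gripper": -1, "translation": [0, 0, 0], "dr": [0, 0, -0.075]},
    {"gripper": -1, "translation": [0, 0, 0], "dr": [0, 0, 0]},
    {"gripper": -1, "translation": [0, 0, 0], "dr": [0, 0, 0]}
  ]
}}

```text
clock: 7.0
eef_pos: [465.5, 0.1, 193.4]
tcp_rot: [-3.141, -0.002, -0.225]
contact_force: [0.1, -0.6, 0.5]
opening: 0.995
```

```bash
python3 - <<'E'
from h import *
c=r.calibration("wrist");im=r.grab_frame("wrist");s=r.sense();print(s["eef_pos"],s["tcp_rot"])
u=proj(c,[466,1,29]);print(u)
x,y=int(u[0]),int(u[1])
a=blobs(im,(20,120,40),(36,255,255),(max(0,x-75),max(0,y-75),x+75,y+75))[0];p=np.array([plane(c,q[0],29)[:2] for q in a],np.float32)
print("lemon",cen(a),plane(c,cen(a),29),cv2.fitEllipse(p))
b,t=r.grab_frame("side"),r.grab_frame("top");cv2.imwrite("pics/s2.png",np.hstack([cv2.resize(t[180:290,340:460],(480,440)),cv2.resize(b[260:380,270:400],(320,295))[:440] if 0 else cv2.resize(b[270:380,270:350],(320,440))]))
E
```

```text
[465.49   -0.033 193.197] [-3.141 -0.002 -0.224]
[277.574 199.223]
lemon (278.1273604269294, 198.11011904761904) [466.793   2.004  29.   ] ((466.32080078125, 0.43946170806884766), (55.63043212890625, 77.57571411132812), 159.27223205566406)
```

View pics/s2.png

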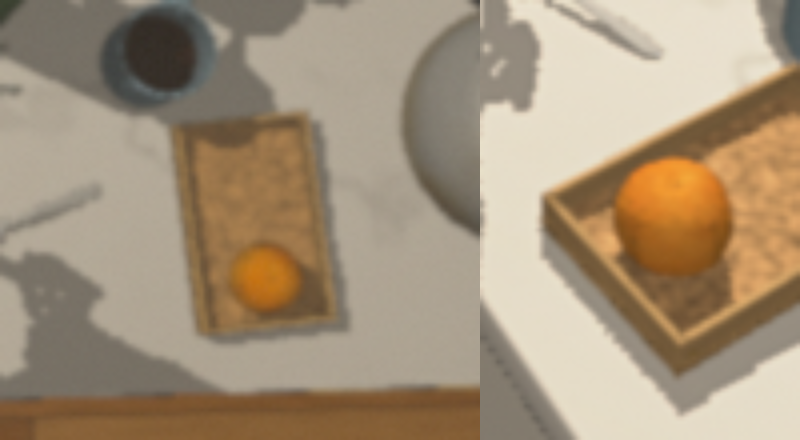

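Mandarin sits in the near end of the fruit tray (265,277 in the crop), clear of the far end. Lemon is centred at (466,1) with its long axis at about 70°. Grasping it.

>>> {"name": "jog_arm", "arguments": {
  "deltas": [
    {"gripper": -1, "translation": [0.01, 0.01, -0.36], "dr": [0, 0, -0.065]},
    {"gripper": -1, "translation": [0, 0, -0.36], "dr": [0, 0, 0]},
    {"gripper": -1, "translation": [0, 0, -0.36], "dr": [0, 0, 0]},
    {"gripper": -1, "translation": [0, 0, -0.36], "dr": [0, 0, 0]},
    {"gripper": -1, "translation": [0, 0, -0.14], "dr": [0, 0, 0]},
    {"gripper": 0.6, "translation": [0, 0, 0], "dr": [0, 0, 0]},
    {"gripper": 0.6, "translation": [0, 0, 0], "dr": [0, 0, 0]},
    {"gripper": 0.6, "translation": [0, 0, 0], "dr": [0, 0, 0]},
    {"gripper": 0.6, "translation": [0, 0, 0], "dr": [0, 0, 0]},
    {"gripper": 0.6, "translation": [0, 0, 0], "dr": [0, 0, 0]},
    {"gripper": 0.6, "translation": [0, 0, 0], "dr": [0, 0, 0]}
  ]
}}

```text
clock: 8.07
eef_pos: [467.0, 1.0, 35.4]
tcp_rot: [-3.141, -0.002, -0.33]
contact_force: [1.4, 0.3, 2.3]
opening: 0.645
```

>>> {"name": "jog_arm", "arguments": {
  "deltas": [
    {"gripper": 0.6, "translation": [0, 0, 0.2], "dr": [0, 0, 0]},
    {"gripper": 0.6, "translation": [0, 0, 0.36], "dr": [0, 0, 0]},
    {"gripper": 0.6, "translation": [0, 0, 0.36], "dr": [0, 0, 0.07]},
    {"gripper": 0.6, "translation": [0, -0.1, 0.36], "dr": [0, 0, 0.075]},
    {"gripper": 0.6, "translation": [0, -0.2, 0.2], "dr": [0, 0, 0.075]},
    {"gripper": 0.6, "translation": [0, -0.22, 0], "dr": [0, 0, 0.075]},
    {"gripper": 0.6, "translation": [0, -0.22, 0], "dr": [0, 0, 0.075]},
    {"gripper": 0.6, "translation": [0, -0.22, 0], "dr": [0, 0, 0.075]},
    {"gripper": 0.6, "translation": [0, -0.22, 0], "dr": [0, 0, 0.075]},
    {"gripper": 0.6, "translation": [0, -0.22, 0], "dr": [0, 0, 0.075]},
    {"gripper": 0.6, "translation": [0, -0.22, 0], "dr": [0, 0, 0.075]},
    {"gripper": 0.6, "translation": [0, -0.22, 0], "dr": [0, 0, 0.075]}
  ]
}}

```text
clock: 9.07
eef_pos: [466.0, -184.1, 182.9]
tcp_rot: [3.141, -0.0, 0.846]
contact_force: [-0.1, 0.1, -1.0]
opening: 0.642
```

>>> {"name": "jog_arm", "arguments": {
  "deltas": [
    {"gripper": 0.6, "translation": [0.02, -0.22, 0], "dr": [0, 0, 0.075]},
    {"gripper": 0.6, "translation": [0.02, -0.22, 0], "dr": [0, 0, 0.075]},
    {"gripper": 0.6, "translation": [0.02, -0.22, 0], "dr": [0, 0, 0.075]},
    {"gripper": 0.6, "translation": [0.02, -0.22, 0], "dr": [0, 0, 0.075]},
    {"gripper": 0.6, "translation": [0.04, -0.22, 0], "dr": [0, 0, 0.075]},
    {"gripper": 0.6, "translation": [0.04, -0.22, 0], "dr": [0, 0, 0.075]},
    {"gripper": 0.6, "translation": [0.04, -0.2, 0], "dr": [0, 0, 0.065]},
    {"gripper": 0.6, "translation": [0.04, 0, 0], "dr": [0, 0, 0]},
    {"gripper": 0.6, "translation": [0, 0, 0], "dr": [0, 0, 0]},
    {"gripper": 0.6, "translation": [0, 0, 0], "dr": [0, 0, 0]}
  ]
}}

```text
clock: 9.9
eef_pos: [489.9, -334.4, 182.4]
tcp_rot: [-3.141, -0.0, 1.647]
contact_force: [0.0, 0.8, -1.1]
opening: 0.646
```

```bash
python3 - <<'E'
from h import *
c=r.calibration("wrist");im=r.grab_frame("wrist");cv2.imwrite("pics/w3.png",im);np.save("w3.npy",c)
s=r.sense();print(s["eef_pos"],s["tcp_rot"],s["opening"])
E
```

```text
[ 489.787 -334.101  182.314] [-3.141 -0.001  1.647] 0.6485105704392619
```

View pics/w3.png

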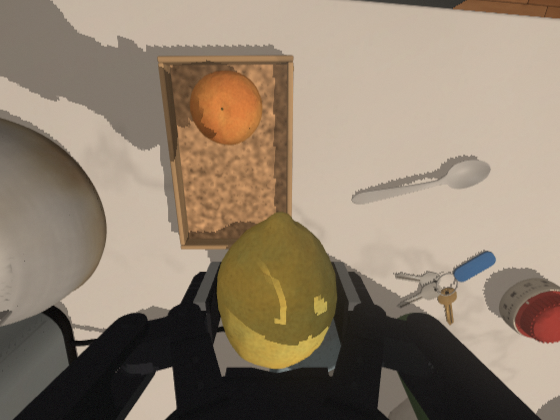

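Lemon is held lengthwise. Tray corners are at (160,58), (293,57) and (182,249), with the mandarin at (227,106). The spoon runs from (352,199) to (490,168).

```bash
python3 - <<'E'
from h import *
c=np.load("w3.npy",allow_pickle=True).item()
A,B,C=[plane(c,u,24) for u in((160,58),(293,57),(182,248))];print(A,B,C,np.linalg.norm(A-B),np.linalg.norm(A-C))
print("centre",(B+C)/2,"yaw",np.arctan2(*(C-A)[[1,0]]))
print("mand",plane(c,(227,107),32))
im=cv2.imread("pics/w3.png")
x0,y0=345,150;m=cv2.cvtColor(im[y0:215,x0:500],cv2.COLOR_BGR2HSV)
print("spoon tips",plane(c,(352,199),5),plane(c,(490,170),8))
E
```

```text
[ 371.06 -440.65   24.  ] [ 361.76  -329.527   24.   ] [ 546.553 -427.248   24.   ] 111.5121664275993 176.0036048435786
centre [ 454.156 -378.387   24.   ] yaw 0.0762228428320726
mand [ 405.495 -382.571   32.   ]
spoon tips [ 486.158 -254.816    5.   ] [ 444.903 -122.778    8.   ]
```

>>> {"name": "jog_arm", "arguments": {
  "deltas": [
    {"gripper": 0.6, "translation": [0.01, -0.21, 0], "dr": [0, 0, 0]},
    {"gripper": 0.6, "translation": [0, -0.21, 0], "dr": [0, 0, 0]},
    {"gripper": 0.6, "translation": [0, 0, -0.36], "dr": [0, 0, 0]},
    {"gripper": 0.6, "translation": [0, 0, -0.36], "dr": [0, 0, 0]},
    {"gripper": 0.6, "translation": [0, 0, -0.2], "dr": [0, 0, 0]},
    {"gripper": 0.6, "translation": [0, 0, 0], "dr": [0, 0, 0]},
    {"gripper": 0.6, "translation": [0, 0, 0], "dr": [0, 0, 0]}
  ]
}}

```text
clock: 10.53
eef_pos: [490.6, -375.8, 89.8]
tcp_rot: [-3.14, -0.002, 1.649]
contact_force: [0.4, 0.5, -0.7]
opening: 0.641
```

>>> {"name": "jog_arm", "arguments": {
  "deltas": [
    {"gripper": 0.6, "translation": [0, 0, -0.25], "dr": [0, 0, 0]},
    {"gripper": 0.6, "translation": [0, 0, -0.2], "dr": [0, 0, 0]},
    {"gripper": 0.6, "translation": [0, 0, 0], "dr": [0, 0, 0]},
    {"gripper": -0.55, "translation": [0, 0, 0], "dr": [0, 0, 0]},
    {"gripper": -0.55, "translation": [0, 0, 0], "dr": [0, 0, 0]},
    {"gripper": -0.55, "translation": [0, 0, 0], "dr": [0, 0, 0]},
    {"gripper": -0.55, "translation": [0, 0, 0.15], "dr": [0, 0, 0]},
    {"gripper": -0.55, "translation": [0, 0, 0.3], "dr": [0, 0, 0]},
    {"gripper": -1, "translation": [0, 0, 0.36], "dr": [0, 0, 0]},
    {"gripper": -1, "translation": [0, 0, 0.36], "dr": [0, 0, 0]},
    {"gripper": -1, "translation": [0, 0, 0.36], "dr": [0, 0, 0]},
    {"gripper": -1, "translation": [0, 0, 0.2], "dr": [0, 0, 0]}
  ]
}}

```text
clock: 11.53
eef_pos: [492.6, -378.1, 224.5]
tcp_rot: [3.136, 0.005, 1.648]
contact_force: [0.4, -1.0, 0.6]
opening: 1.002
```

>>> {"name": "jog_arm", "arguments": {
  "deltas": [
    {"gripper": -1, "translation": [-0.04, 0.36, 0], "dr": [0, 0, 0]},
    {"gripper": -1, "translation": [-0.04, 0.36, 0], "dr": [0, 0, 0]},
    {"gripper": -1, "translation": [-0.04, 0.36, 0], "dr": [0, 0, 0]},
    {"gripper": -1, "translation": [-0.04, 0.36, 0], "dr": [0, 0, 0]},
    {"gripper": -1, "translation": [-0.04, 0.36, 0], "dr": [0, 0, 0]},
    {"gripper": -1, "translation": [-0.04, 0.36, 0], "dr": [0, 0, 0]},
    {"gripper": -1, "translation": [-0.04, 0.36, 0], "dr": [0, 0, 0]},
    {"gripper": -1, "translation": [-0.04, 0.36, 0], "dr": [0, 0, 0]},
    {"gripper": -1, "translation": [-0.04, 0.36, 0], "dr": [0, 0, 0]},
    {"gripper": -1, "translation": [-0.04, 0.36, 0], "dr": [0, 0, 0]},
    {"gripper": -1, "translation": [-0.04, 0.36, 0], "dr": [0, 0, 0]},
    {"gripper": -1, "translation": [-0.04, 0.36, 0], "dr": [0, 0, 0]}
  ]
}}

```text
clock: 12.53
eef_pos: [443.2, 56.7, 219.9]
tcp_rot: [3.139, -0.0, 1.648]
contact_force: [0.8, 0.5, 0.4]
opening: 1.004
```

>>> {"name": "jog_arm", "arguments": {
  "deltas": [
    {"gripper": -1, "translation": [-0.02, 0.36, 0], "dr": [0, 0, -0.02]},
    {"gripper": -1, "translation": [-0.02, 0.36, 0], "dr": [0, 0, -0.02]},
    {"gripper": -1, "translation": [-0.02, 0.36, 0], "dr": [0, 0, -0.01]},
    {"gripper": -1, "translation": [-0.02, 0.36, 0], "dr": [0, 0, 0]},
    {"gripper": -1, "translation": [0, 0.36, 0], "dr": [0, 0, 0]},
    {"gripper": -1, "translation": [0, 0, 0], "dr": [0, 0, 0]},
    {"gripper": -1, "translation": [0, 0, 0], "dr": [0, 0, 0]}
  ]
}}

```text
clock: 13.12
eef_pos: [435.3, 236.8, 219.6]
tcp_rot: [3.14, -0.001, 1.573]
contact_force: [0.4, -0.9, 0.7]
opening: 0.997
```

```bash
python3 - <<'E'
from h import *
s=r.sense();c=r.calibration("wrist");im=r.grab_frame("wrist");np.save("w4.npy",c)
t=r.grab_frame("top")
cv2.imwrite("pics/w4.png",im)
o=im.copy();k=cv2.resize(t[180:270,370:430],(160,240),interpolation=cv2.INTER_CUBIC);cv2.imwrite("pics/w4v.png",np.hstack([o,np.vstack([k,np.zeros((180,160,3),np.uint8)])]))
print(s["eef_pos"],s["tcp_rot"])
E
```

```text
[435.317 236.842 219.571] [ 3.14  -0.001  1.573]
```

View pics/w4v.png

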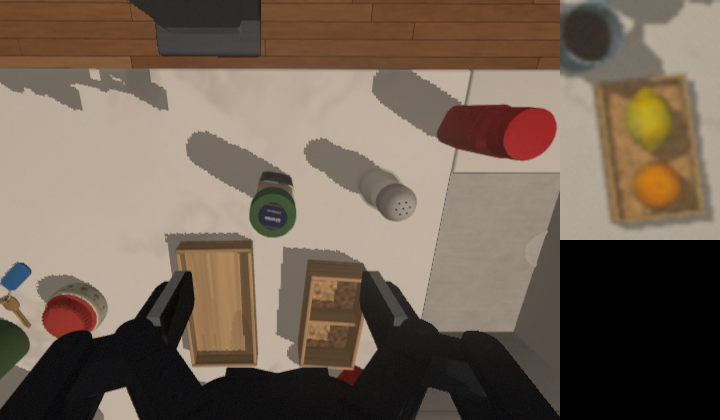

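Inset: both fruits lie in the tray one behind the other. Main view: jar cap at (273,212), shaker top (398,203). Rack corners are about (308,262), (368,264), (301,367), (358,368), and the cutlery tray's near corners (178,242), (253,240).

```bash
python3 - <<'E'
from h import *
c=np.load("w4.npy",allow_pickle=True).item();im=cv2.imread("pics/w4.png")
a=blobs(im,(45,80,30),(85,255,255),(240,175,305,245))[0];p=np.array([plane(c,q[0],99)[:2] for q in a],np.float32);print("cap",cv2.minEnclosingCircle(a),cv2.minEnclosingCircle(p),cv2.minAreaRect(p))
print("salt",plane(c,(398,202),86))
for u in [(308,262),(368,264),(301,367),(358,368),(307,320),(362,322)]: print("rack",u,plane(c,u,40))
for u in [(178,242),(253,240),(193,367),(257,367)]: print("cut",u,plane(c,u,24))
hsv=cv2.cvtColor(im,cv2.COLOR_BGR2HSV)
cv2.imwrite("pics/c4.png",cv2.resize(im[225:375,165:385],(800,545),interpolation=cv2.INTER_CUBIC))
E
```

```text
cap ((272.0, 213.0), 23.70663833618164) ((433.9753723144531, 233.8688507080078), 21.23601722717285) ((435.5375061035156, 234.04275512695312), (39.09021759033203, 39.57982635498047), 71.13478088378906)
salt [427.342 346.049  86.   ]
rack (308, 262) [513.047 273.75   40.   ]
rack (368, 264) [515.485 342.159  40.   ]
rack (301, 367) [667.529 270.513  40.   ]
rack (358, 368) [669.192 345.252  40.   ]
rack (307, 320) [592.937 275.586  40.   ]
rack (362, 322) [595.843 343.256  40.   ]
cut (178, 242) [495.902 123.236  24.   ]
cut (253, 240) [493.172 210.652  24.   ]
cut (193, 367) [684.732 123.678  24.   ]
cut (257, 367) [684.69  211.724  24.   ]
```

View pics/c4.png

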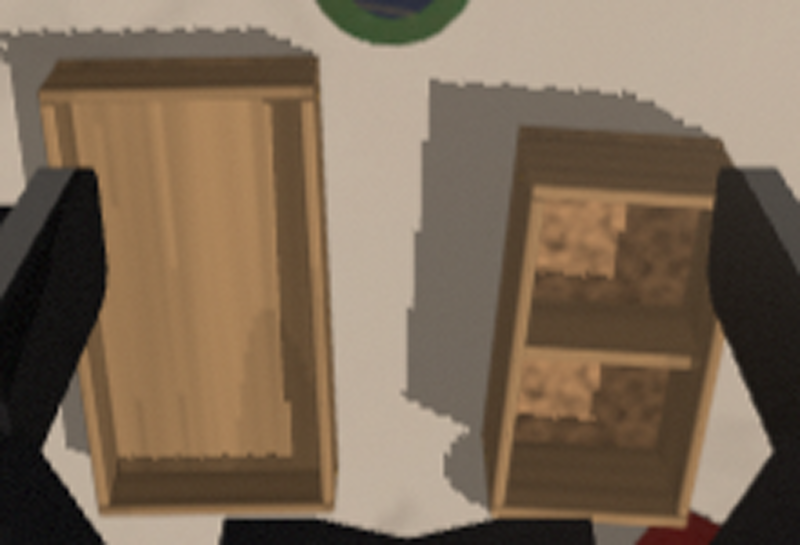

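Here the near rim edges show clearly. Rack rim: (530,187) to (715,195) and (490,515) to (688,523), divider (520,350) to (690,362). Cutlery rim: (42,92), (318,88), (98,512), (335,508).

```bash
python3 - <<'E'
from h import *
c=np.load("w4.npy",allow_pickle=True).item()
f=lambda u,z:plane(c,(165+u[0]/3.636,225+u[1]/3.636),z)
for n,us,z in [("rack",[(530,187),(720,196),(490,515),(688,523)],40),("cut",[(42,92),(318,88),(98,512),(335,508)],24)]:
    P=np.array([f(u,z)[:2] for u in us]);print(n,P.round(1).tolist(),"mean",P.mean(0),"yaw",[np.arctan2(*(P[i+2]-P[i])[::-1]) for i in(0,1)],[np.arctan2(-(P[i+1]-P[i])[0],(P[i+1]-P[i])[1]) for i in(0,2)])
print("div",f((520,350),40),f((690,362),40))
E
```

```text
rack [[531.8, 277.7], [535.0, 338.4], [666.9, 268.9], [670.6, 340.4]] mean [601.087 306.35 ] yaw [np.float64(-0.06493671089646585), np.float64(0.014670435072599044)] [np.float64(-0.05246692300038537), np.float64(-0.05173398429477754)]
cut [[506.6, 120.4], [505.0, 209.7], [682.6, 122.4], [680.6, 212.0]] mean [593.727 166.136] yaw [np.float64(0.011625958321275233), np.float64(0.012773605814326343)] [np.float64(0.017986865860354504), np.float64(0.02232153945119948)]
div [594.81  276.899  40.   ] [599.692 334.717  40.   ]
```

>>> {"name": "jog_arm", "arguments": {
  "deltas": [
    {"gripper": -1, "translation": [0, -0.03, -0.36], "dr": [0, 0, -0.035]},
    {"gripper": -1, "translation": [0, 0, -0.36], "dr": [0, 0, 0]},
    {"gripper": -1, "translation": [0, 0, -0.36], "dr": [0, 0, 0]},
    {"gripper": -1, "translation": [0, 0, -0.35], "dr": [0, 0, 0]},
    {"gripper": -1, "translation": [0, 0, 0], "dr": [0, 0, 0]},
    {"gripper": 0.8, "translation": [0, 0, 0], "dr": [0, 0, 0]},
    {"gripper": 0.8, "translation": [0, 0, 0], "dr": [0, 0, 0]},
    {"gripper": 0.8, "translation": [0, 0, 0], "dr": [0, 0, 0]},
    {"gripper": 0.8, "translation": [0, 0, 0], "dr": [0, 0, 0]},
    {"gripper": 0.8, "translation": [0, 0, 0], "dr": [0, 0, 0]},
    {"gripper": 0.8, "translation": [0, 0, 0], "dr": [0, 0, 0]},
    {"gripper": 0.8, "translation": [0, 0, 0], "dr": [0, 0, 0]}
  ]
}}

```text
clock: 14.22
eef_pos: [436.9, 232.8, 77.7]
tcp_rot: [3.138, -0.002, 1.515]
contact_force: [0.8, -1.3, 8.1]
opening: 0.489
```

>>> {"name": "jog_arm", "arguments": {
  "deltas": [
    {"gripper": 0.8, "translation": [0, 0, 0.15], "dr": [0, 0, 0]},
    {"gripper": 0.8, "translation": [0, 0, 0.3], "dr": [0, 0, 0]},
    {"gripper": 0.8, "translation": [0, 0, 0.3], "dr": [0, 0, 0]},
    {"gripper": 0.8, "translation": [0, 0, 0.3], "dr": [0, 0, 0]},
    {"gripper": 0.8, "translation": [0.25, 0.1, 0], "dr": [0, 0, 0]},
    {"gripper": 0.8, "translation": [0.35, 0.13, 0], "dr": [0, 0, 0]},
    {"gripper": 0.8, "translation": [0.35, 0.13, 0], "dr": [0, 0, 0]},
    {"gripper": 0.8, "translation": [0.35, 0.13, 0], "dr": [0, 0, 0]},
    {"gripper": 0.8, "translation": [0.35, 0.13, 0], "dr": [0, 0, 0]},
    {"gripper": 0.8, "translation": [0.32, 0.12, 0], "dr": [0, 0, 0]},
    {"gripper": 0.8, "translation": [0, 0, 0], "dr": [0, 0, 0]},
    {"gripper": 0.8, "translation": [0, 0, 0], "dr": [0, 0, 0]}
  ]
}}

```text
clock: 15.22
eef_pos: [633.6, 306.5, 181.3]
tcp_rot: [3.14, -0.001, 1.515]
contact_force: [-0.0, 0.3, -0.7]
opening: 0.485
```

```bash
python3 - <<'E'
from h import *
s=r.sense();c=r.calibration("wrist");im=r.grab_frame("wrist");np.save("w5.npy",c);t=r.grab_frame("side")
print(s["eef_pos"],s["tcp_rot"],s["opening"])
cv2.imwrite("pics/w5.png",im)
cv2.imwrite("pics/w5v.png",np.hstack([im,cv2.resize(t[90:195,210:270],(240,420),interpolation=cv2.INTER_CUBIC)]))
E
```

```text
[633.614 306.461 181.345] [ 3.14  -0.001  1.515] 0.4846489725255942
```

View pics/w5v.png

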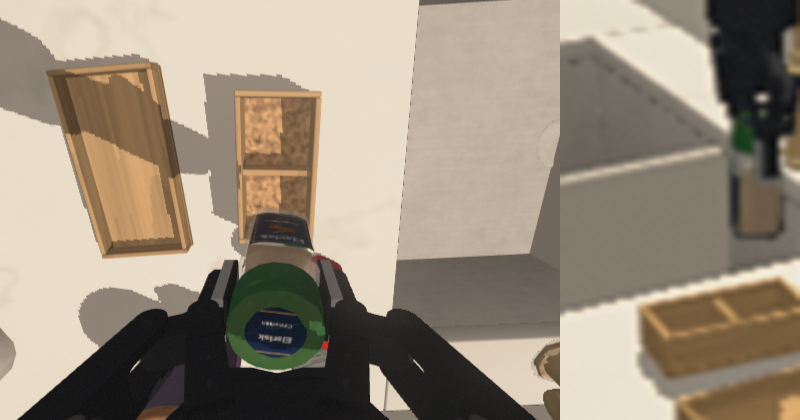

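The jar is upright in the jaws. Rack rim corners: (236,92), (321,93), far left (239,243), divider near (243–309,172). The cutlery rim runs (49,72), (157,63), (104,257), (190,249).

```bash
python3 - <<'E'
from h import *
c=np.load("w5.npy",allow_pickle=True).item()
A,B,C,D,E_=[plane(c,u,40)[:2] for u in((236,92),(321,92),(239,243),(243,172),(309,172))]
print(A,B,C,np.linalg.norm(A-B),np.linalg.norm(A-C),"centre",(B+C)/2,"yaw",np.arctan2(*(C-A)[::-1]),np.arctan2(-(B-A)[0],(B-A)[1]),"div",(D+E_)/2)
P=np.array([plane(c,u,24)[:2] for u in((49,72),(157,63),(104,257),(190,249))]);print("cut",P,P.mean(0),np.arctan2(*(P[2]-P[0])[::-1]),np.arctan2(*(P[3]-P[1])[::-1]))
E
```

```text
[532.883 279.783] [536.697 348.894] [667.582 269.105] 69.2167995682982 135.12186837884235 centre [602.139 309.   ] yaw -0.07910622002333452 -0.055133379638725645 div [600.43  308.623]
cut [[507.601 121.524]
 [505.821 213.946]
 [683.015 124.647]
 [678.9   215.373]] [593.834 168.873] 0.017803045426072986 0.008246270381832213
```

>>> {"name": "jog_arm", "arguments": {
  "deltas": [
    {"gripper": 0.8, "translation": [0.01, 0, -0.25], "dr": [0, 0, 0]},
    {"gripper": 0.8, "translation": [0, 0, -0.25], "dr": [0, 0, 0]},
    {"gripper": 0.8, "translation": [0, 0, -0.15], "dr": [0, 0, 0]},
    {"gripper": 0.8, "translation": [0, 0, -0.12], "dr": [0, 0, 0]},
    {"gripper": 0.8, "translation": [0, 0, -0.1], "dr": [0, 0, 0]},
    {"gripper": 0.8, "translation": [0, 0, -0.06], "dr": [0, 0, 0]},
    {"gripper": 0.8, "translation": [0, 0, 0], "dr": [0, 0, 0]},
    {"gripper": 0.8, "translation": [0, 0, 0], "dr": [0, 0, 0]}
  ]
}}

```text
clock: 15.98
eef_pos: [633.4, 306.2, 87.7]
tcp_rot: [3.141, -0.0, 1.515]
contact_force: [0.1, 0.3, -1.1]
opening: 0.488
```

>>> {"name": "jog_arm", "arguments": {
  "deltas": [
    {"gripper": 0.8, "translation": [0, 0, -0.02], "dr": [0, 0, 0]},
    {"gripper": 0.8, "translation": [0, 0, 0], "dr": [0, 0, 0]},
    {"gripper": -0.3, "translation": [0, 0, 0], "dr": [0, 0, 0]},
    {"gripper": -0.3, "translation": [0, 0, 0], "dr": [0, 0, 0]},
    {"gripper": -0.3, "translation": [0, 0, 0], "dr": [0, 0, 0]},
    {"gripper": -0.3, "translation": [0, 0, 0.2], "dr": [0, 0, 0]},
    {"gripper": -0.3, "translation": [0, 0, 0.35], "dr": [0, 0, 0]},
    {"gripper": -0.3, "translation": [0, 0, 0.35], "dr": [0, 0, 0]},
    {"gripper": -0.3, "translation": [0, 0, 0.35], "dr": [0, 0, 0]},
    {"gripper": -1, "translation": [-0.2, 0.03, 0.1], "dr": [0, 0, 0]},
    {"gripper": -1, "translation": [-0.35, 0.06, 0], "dr": [0, 0, 0]},
    {"gripper": -1, "translation": [-0.35, 0.06, 0], "dr": [0, 0, 0]}
  ]
}}

```text
clock: 16.98
eef_pos: [543.4, 321.2, 221.9]
tcp_rot: [3.139, -0.002, 1.514]
contact_force: [-0.8, -0.7, -1.2]
opening: 0.998
```

>>> {"name": "jog_arm", "arguments": {
  "deltas": [
    {"gripper": -1, "translation": [-0.35, 0.06, 0], "dr": [0, 0, 0]},
    {"gripper": -1, "translation": [-0.35, 0.06, 0], "dr": [0, 0, 0]},
    {"gripper": -1, "translation": [-0.35, 0.06, 0], "dr": [0, 0, 0]},
    {"gripper": -1, "translation": [-0.1, 0.03, 0], "dr": [0, 0, 0]},
    {"gripper": -1, "translation": [0, 0, 0], "dr": [0, 0, 0]},
    {"gripper": -1, "translation": [0, 0, 0], "dr": [0, 0, 0]}
  ]
}}

```text
clock: 17.48
eef_pos: [428.6, 342.5, 220.9]
tcp_rot: [3.14, -0.001, 1.516]
contact_force: [0.7, -0.5, 0.3]
opening: 0.997
```

```bash
python3 - <<'E'
from h import *
s=r.sense();c=r.calibration("wrist");im=r.grab_frame("wrist");np.save("w6.npy",c);t=r.grab_frame("side")
print(s["eef_pos"],s["tcp_rot"],proj(c,[428,342,86]),proj(c,[428,342,0]))
cv2.imwrite("pics/w6.png",im)
cv2.imwrite("pics/w6v.png",np.hstack([im,cv2.resize(t[110:215,190:280],(240,280),interpolation=cv2.INTER_CUBIC)[:420] if 0 else cv2.copyMakeBorder(cv2.resize(t[130:200,190:275],(240,198),interpolation=cv2.INTER_CUBIC),0,222,0,0,cv2.BORDER_CONSTANT)]))
E
```

```text
[428.566 342.513 220.914] [ 3.14  -0.001  1.516] [275.081 209.233] [275.27 185.95]
```

View pics/w6v.png

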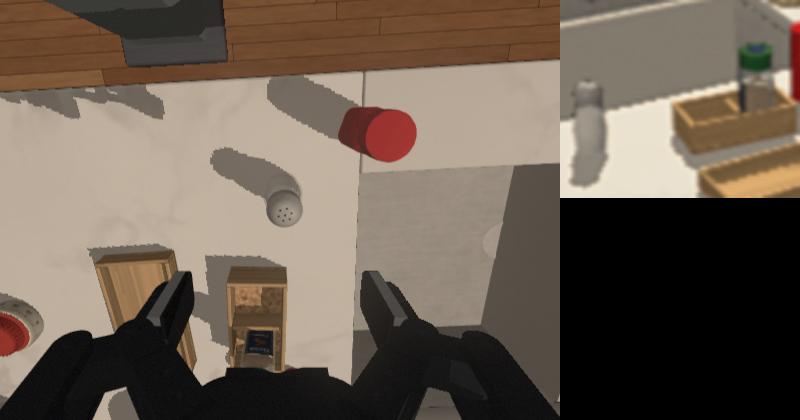

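The jar stands upright in the far compartment (inset). The shaker's dome is centred at (285,208), which puts it at about (428.5, 350). Grasping it.

>>> {"name": "jog_arm", "arguments": {
  "deltas": [
    {"gripper": -1, "translation": [0, 0.08, -0.35], "dr": [0, 0, 0]},
    {"gripper": -1, "translation": [0, 0, -0.35], "dr": [0, 0, 0]},
    {"gripper": -1, "translation": [0, 0, -0.35], "dr": [0, 0, 0]},
    {"gripper": -1, "translation": [0, 0, -0.3], "dr": [0, 0, 0]},
    {"gripper": -1, "translation": [0, 0, -0.2], "dr": [0, 0, 0]},
    {"gripper": 0.8, "translation": [0, 0, 0], "dr": [0, 0, 0]},
    {"gripper": 0.8, "translation": [0, 0, 0], "dr": [0, 0, 0]},
    {"gripper": 0.8, "translation": [0, 0, 0], "dr": [0, 0, 0]},
    {"gripper": 0.8, "translation": [0, 0, 0], "dr": [0, 0, 0]},
    {"gripper": 0.8, "translation": [0, 0, 0], "dr": [0, 0, 0]},
    {"gripper": 0.8, "translation": [0, 0, 0], "dr": [0, 0, 0]},
    {"gripper": 0.8, "translation": [0, 0, 0], "dr": [0, 0, 0]}
  ]
}}

```text
clock: 18.58
eef_pos: [429.1, 350.7, 67.0]
tcp_rot: [3.139, -0.002, 1.515]
contact_force: [-1.1, -1.2, 6.5]
opening: 0.423
```

>>> {"name": "jog_arm", "arguments": {
  "deltas": [
    {"gripper": 0.8, "translation": [0, 0, 0.12], "dr": [0, 0, 0]},
    {"gripper": 0.8, "translation": [0, 0, 0.3], "dr": [0, 0, 0]},
    {"gripper": 0.8, "translation": [0, 0, 0.35], "dr": [0, 0, 0]},
    {"gripper": 0.8, "translation": [0, 0, 0.35], "dr": [0, 0, 0]},
    {"gripper": 0.8, "translation": [0.15, -0.05, 0.1], "dr": [0, 0, 0]},
    {"gripper": 0.8, "translation": [0.3, -0.1, 0], "dr": [0, 0, 0]},
    {"gripper": 0.8, "translation": [0.35, -0.1, 0], "dr": [0, 0, 0]},
    {"gripper": 0.8, "translation": [0.3, -0.1, 0], "dr": [0, 0, 0]},
    {"gripper": 0.8, "translation": [0.3, -0.05, 0], "dr": [0, 0, 0]},
    {"gripper": 0.8, "translation": [0, 0, 0], "dr": [0, 0, 0]},
    {"gripper": 0.8, "translation": [0, 0, 0], "dr": [0, 0, 0]}
  ]
}}

```text
clock: 19.5
eef_pos: [569.3, 309.5, 188.1]
tcp_rot: [3.141, -0.001, 1.513]
contact_force: [-1.0, -0.2, -0.8]
opening: 0.424
```

```bash
python3 - <<'E'
from h import *
s=r.sense();c=r.calibration("wrist");im=r.grab_frame("wrist");np.save("w7.npy",c);t=r.grab_frame("side")
print(s["eef_pos"],s["tcp_rot"],s["opening"])
cv2.imwrite("pics/w7.png",im)
cv2.imwrite("pics/w7v.png",np.hstack([im,cv2.resize(t[90:195,200:260],(240,420),interpolation=cv2.INTER_CUBIC)]))
E
```

```text
[569.311 309.456 188.126] [ 3.141 -0.001  1.513] 0.42376776171110153
```

View pics/w7v.png

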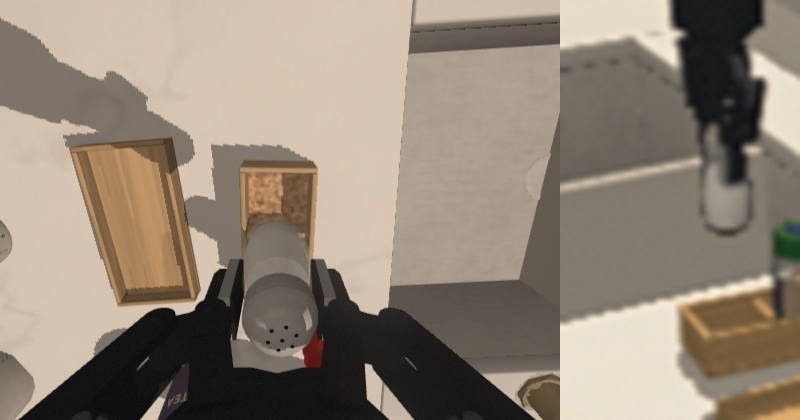

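The shaker hangs upright in the jaws over the near compartment, whose rim is (241,163) to (317,163). Lowering.

>>> {"name": "jog_arm", "arguments": {
  "deltas": [
    {"gripper": 0.8, "translation": [-0.01, 0.01, -0.3], "dr": [0, 0, 0]},
    {"gripper": 0.8, "translation": [0, 0, -0.3], "dr": [0, 0, 0]},
    {"gripper": 0.8, "translation": [0, 0, -0.2], "dr": [0, 0, 0]},
    {"gripper": 0.8, "translation": [0, 0, -0.14], "dr": [0, 0, 0]},
    {"gripper": 0.8, "translation": [0, 0, -0.1], "dr": [0, 0, 0]},
    {"gripper": 0.8, "translation": [0, 0, -0.06], "dr": [0, 0, 0]},
    {"gripper": 0.8, "translation": [0, 0, 0], "dr": [0, 0, 0]},
    {"gripper": 0.8, "translation": [0, 0, 0], "dr": [0, 0, 0]}
  ]
}}

```text
clock: 20.27
eef_pos: [567.5, 311.4, 78.0]
tcp_rot: [3.141, -0.0, 1.515]
contact_force: [-0.4, 0.1, -0.7]
opening: 0.424
```

>>> {"name": "jog_arm", "arguments": {
  "deltas": [
    {"gripper": 0.8, "translation": [0, 0, -0.025], "dr": [0, 0, 0]},
    {"gripper": 0.8, "translation": [0, 0, 0], "dr": [0, 0, 0]},
    {"gripper": -0.3, "translation": [0, 0, 0], "dr": [0, 0, 0]},
    {"gripper": -0.3, "translation": [0, 0, 0], "dr": [0, 0, 0]},
    {"gripper": -0.3, "translation": [0, 0, 0], "dr": [0, 0, 0]},
    {"gripper": -0.3, "translation": [0, 0, 0], "dr": [0, 0, 0]},
    {"gripper": -0.3, "translation": [0, 0, 0.2], "dr": [0, 0, 0]},
    {"gripper": -0.3, "translation": [0, 0, 0.35], "dr": [0, 0, 0]},
    {"gripper": -0.3, "translation": [0, 0, 0.35], "dr": [0, 0, 0]},
    {"gripper": -0.3, "translation": [0, 0, 0.35], "dr": [0, 0, 0]},
    {"gripper": -0.3, "translation": [0, -0.1, 0.25], "dr": [0, 0, 0]}
  ]
}}

```text
clock: 21.18
eef_pos: [568.0, 302.5, 228.3]
tcp_rot: [3.139, -0.002, 1.516]
contact_force: [0.5, 0.3, -0.2]
opening: 0.65
```

>>> {"name": "jog_arm", "arguments": {
  "deltas": [
    {"gripper": -0.3, "translation": [-0.08, -0.37, 0], "dr": [0, 0, -0.055]},
    {"gripper": -0.3, "translation": [-0.08, -0.37, 0], "dr": [0, 0, -0.055]},
    {"gripper": -0.3, "translation": [-0.08, -0.37, 0], "dr": [0, 0, -0.055]},
    {"gripper": -0.3, "translation": [-0.08, -0.37, 0], "dr": [0, 0, -0.055]},
    {"gripper": -0.3, "translation": [-0.08, -0.37, 0], "dr": [0, 0, -0.055]},
    {"gripper": -0.3, "translation": [-0.08, -0.37, 0], "dr": [0, 0, -0.055]},
    {"gripper": -0.3, "translation": [-0.08, -0.37, 0], "dr": [0, 0, -0.055]},
    {"gripper": -0.3, "translation": [-0.08, -0.37, 0], "dr": [0, 0, -0.055]},
    {"gripper": -0.3, "translation": [-0.08, -0.37, 0], "dr": [0, 0, -0.055]},
    {"gripper": -0.3, "translation": [-0.08, -0.37, 0], "dr": [0, 0, -0.055]},
    {"gripper": -0.3, "translation": [-0.08, -0.37, 0], "dr": [0, 0, -0.055]},
    {"gripper": -0.3, "translation": [-0.08, -0.37, 0], "dr": [0, 0, -0.055]}
  ]
}}

```text
clock: 22.18
eef_pos: [470.5, -144.7, 225.1]
tcp_rot: [3.141, -0.001, 0.474]
contact_force: [-0.0, -1.0, -0.1]
opening: 0.651
```

>>> {"name": "jog_arm", "arguments": {
  "deltas": [
    {"gripper": -0.3, "translation": [-0.03, -0.22, -0.2], "dr": [0, 0, -0.054]},
    {"gripper": -0.3, "translation": [-0.02, -0.22, -0.2], "dr": [0, 0, -0.054]},
    {"gripper": -0.3, "translation": [0, 0, -0.2], "dr": [0, 0, 0]},
    {"gripper": -0.3, "translation": [0, 0, 0], "dr": [0, 0, 0]},
    {"gripper": -0.3, "translation": [0, 0, 0], "dr": [0, 0, 0]}
  ]
}}

```text
clock: 22.6
eef_pos: [465.4, -186.8, 164.3]
tcp_rot: [-3.14, 0.002, 0.309]
contact_force: [-0.4, 0.6, 0.4]
opening: 0.647
```

```bash
python3 - <<'E'
from h import *
s=r.sense();c=r.calibration("wrist");im=r.grab_frame("wrist");np.save("w8.npy",c);t=r.grab_frame("side")
print(s["eef_pos"],s["tcp_rot"],s["opening"],proj(c,[465.4,-188.6,4]))
cv2.imwrite("pics/w8.png",im)
cv2.imwrite("pics/w8v.png",np.hstack([im,cv2.copyMakeBorder(cv2.resize(t[130:200,190:275],(240,198),interpolation=cv2.INTER_CUBIC),0,222,0,0,cv2.BORDER_CONSTANT)]))
E
```

```text
[ 465.414 -186.827  164.346] [-3.14   0.002  0.309] 0.646874869464971 [276.881 203.659]
```

View pics/w8v.png

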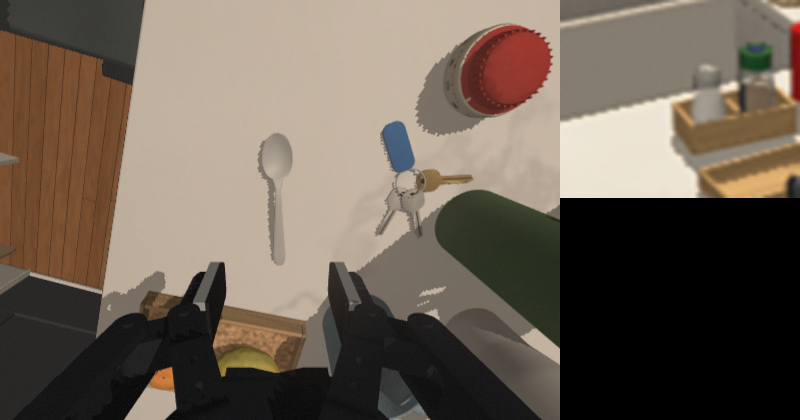

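Both jars stand in the rack (inset). The spoon lies between the jaws, tips at (277,133) and (279,265), with its middle at (277,203) as predicted.

>>> {"name": "jog_arm", "arguments": {
  "deltas": [
    {"gripper": 0.4, "translation": [0, -0.02, -0.35], "dr": [0, 0, 0]},
    {"gripper": 0.4, "translation": [0, 0, -0.35], "dr": [0, 0, 0]},
    {"gripper": 0.4, "translation": [0, 0, -0.35], "dr": [0, 0, 0]},
    {"gripper": 0.4, "translation": [0, 0, -0.15], "dr": [0, 0, 0]},
    {"gripper": 0.4, "translation": [0, 0, -0.1], "dr": [0, 0, 0]},
    {"gripper": 0.4, "translation": [0, 0, -0.05], "dr": [0, 0, 0]},
    {"gripper": 0.4, "translation": [0, 0, 0], "dr": [0, 0, 0]},
    {"gripper": 0.4, "translation": [0, 0, 0], "dr": [0, 0, 0]}
  ]
}}

```text
clock: 23.37
eef_pos: [467.2, -189.1, 31.0]
tcp_rot: [3.14, -0.001, 0.309]
contact_force: [0.7, 0.0, 0.3]
opening: 0.299
```

>>> {"name": "jog_arm", "arguments": {
  "deltas": [
    {"gripper": 0.4, "translation": [0, 0, -0.03], "dr": [0, 0, 0]},
    {"gripper": 0.4, "translation": [0, 0, 0], "dr": [0, 0, 0]},
    {"gripper": 1, "translation": [0, 0, 0], "dr": [0, 0, 0]},
    {"gripper": 1, "translation": [0, 0, 0], "dr": [0, 0, 0]},
    {"gripper": 1, "translation": [0, 0, 0], "dr": [0, 0, 0]},
    {"gripper": 1, "translation": [0, 0, 0], "dr": [0, 0, 0]},
    {"gripper": 1, "translation": [0, 0, 0], "dr": [0, 0, 0]},
    {"gripper": 1, "translation": [0, 0, 0], "dr": [0, 0, 0]}
  ]
}}

```text
clock: 24.03
eef_pos: [466.9, -189.2, 27.7]
tcp_rot: [3.141, -0.001, 0.309]
contact_force: [-0.1, 0.9, 5.9]
opening: 0.237
```

>>> {"name": "jog_arm", "arguments": {
  "deltas": [
    {"gripper": 1, "translation": [0, 0, 0.05], "dr": [0, 0, 0]},
    {"gripper": 1, "translation": [0, 0, 0.1], "dr": [0, 0, 0]},
    {"gripper": 1, "translation": [0, 0, 0.2], "dr": [0, 0, 0]},
    {"gripper": 1, "translation": [0, 0, 0.3], "dr": [0, 0, 0]},
    {"gripper": 1, "translation": [0, 0, 0.3], "dr": [0, 0, 0]},
    {"gripper": 1, "translation": [0, 0, 0.3], "dr": [0, 0, 0]},
    {"gripper": 1, "translation": [0, 0, 0], "dr": [0, 0, 0]}
  ]
}}

```text
clock: 24.62
eef_pos: [469.0, -190.2, 157.9]
tcp_rot: [3.136, -0.007, 0.309]
contact_force: [0.7, -0.7, -0.7]
opening: 0.237
```

```bash
python3 - <<'E'
from h import *
s=r.sense();c=r.calibration("wrist");im=r.grab_frame("wrist");np.save("w9.npy",c);t=r.grab_frame("side")
print(s["eef_pos"],s["tcp_rot"],s["opening"])
cv2.imwrite("pics/w9v.png",np.hstack([im,cv2.copyMakeBorder(cv2.resize(t[210:310,250:330],(240,300),interpolation=cv2.INTER_CUBIC),0,120,0,0,cv2.BORDER_CONSTANT)]))
E
```

```text
[ 469.035 -190.228  157.916] [ 3.136 -0.007  0.309] 0.23704871509255482
```

View pics/w9v.png

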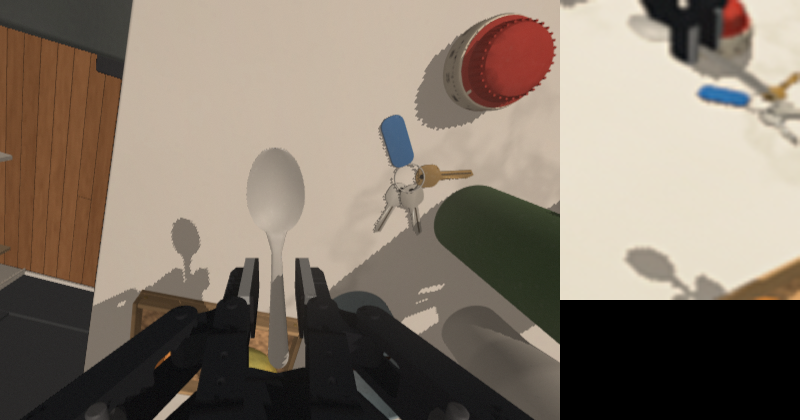

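The spoon is held level and straight along the pads, bowl ahead at (276,190). I'll take it to the cutlery tray, moving in y first to stay clear of the cupboard.

>>> {"name": "jog_arm", "arguments": {
  "deltas": [
    {"gripper": 1, "translation": [0, 0.2, 0.1], "dr": [0, 0, 0.068]},
    {"gripper": 1, "translation": [0, 0.32, 0], "dr": [0, 0, 0.068]},
    {"gripper": 1, "translation": [0, 0.32, 0], "dr": [0, 0, 0.068]},
    {"gripper": 1, "translation": [0, 0.32, 0], "dr": [0, 0, 0.068]},
    {"gripper": 1, "translation": [0, 0.32, 0], "dr": [0, 0, 0.068]},
    {"gripper": 1, "translation": [0, 0.32, 0], "dr": [0, 0, 0.068]},
    {"gripper": 1, "translation": [0, 0.32, 0], "dr": [0, 0, 0.068]},
    {"gripper": 1, "translation": [0, 0.32, 0], "dr": [0, 0, 0.068]},
    {"gripper": 1, "translation": [0.1, 0.32, 0], "dr": [0, 0, 0.068]},
    {"gripper": 1, "translation": [0.2, 0.3, 0], "dr": [0, 0, 0.068]},
    {"gripper": 1, "translation": [0.25, 0.3, 0], "dr": [0, 0, 0.068]},
    {"gripper": 1, "translation": [0.3, 0.15, 0], "dr": [0, 0, 0.068]}
  ]
}}

```text
clock: 25.72
eef_pos: [550.2, 164.9, 160.7]
tcp_rot: [-3.139, -0.0, 1.598]
contact_force: [0.9, -0.1, -0.3]
opening: 0.232
```

>>> {"name": "jog_arm", "arguments": {
  "deltas": [
    {"gripper": 1, "translation": [0.2, 0.05, 0], "dr": [0, 0, 0]},
    {"gripper": 1, "translation": [0.2, 0, 0], "dr": [0, 0, 0]},
    {"gripper": 1, "translation": [0, 0, 0], "dr": [0, 0, 0]},
    {"gripper": 1, "translation": [0, 0, 0], "dr": [0, 0, 0]}
  ]
}}

```text
clock: 26.05
eef_pos: [590.8, 166.8, 160.3]
tcp_rot: [-3.139, 0.001, 1.59]
contact_force: [0.1, 0.1, 0.2]
opening: 0.234
```

```bash
python3 - <<'E'
from h import *
s=r.sense();c=r.calibration("wrist");im=r.grab_frame("wrist");np.save("w10.npy",c);t=r.grab_frame("side")
print(s["eef_pos"],s["tcp_rot"],s["opening"])
cv2.imwrite("pics/w10v.png",im)
E
```

```text
[590.807 166.835 160.265] [-3.139  0.001  1.59 ] 0.23353113548557533
```

View pics/w10v.png

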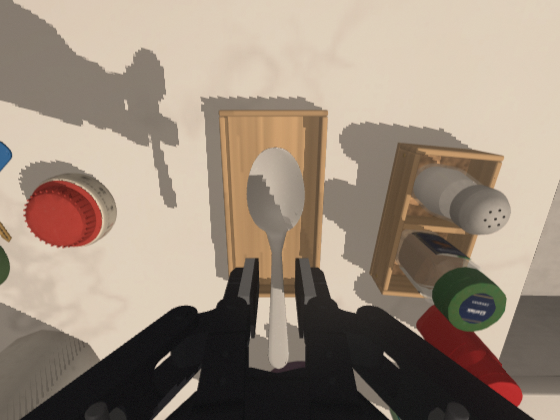

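The spoon is over the cutlery tray and parallel to it; the rim runs from (221,112) to (327,112), with far corners near (231,295). Shaker and jar stand in separate rack compartments. Lowering.

>>> {"name": "jog_arm", "arguments": {
  "deltas": [
    {"gripper": 1, "translation": [0.03, -0.01, -0.3], "dr": [0, 0, 0]},
    {"gripper": 1, "translation": [0, 0, -0.3], "dr": [0, 0, 0]},
    {"gripper": 1, "translation": [0, 0, -0.25], "dr": [0, 0, 0]},
    {"gripper": 1, "translation": [0, 0, -0.2], "dr": [0, 0, 0]},
    {"gripper": 1, "translation": [0, 0, -0.12], "dr": [0, 0, 0]},
    {"gripper": 1, "translation": [0, 0, -0.05], "dr": [0, 0, 0]},
    {"gripper": 1, "translation": [0, 0, 0], "dr": [0, 0, 0]},
    {"gripper": 1, "translation": [0, 0, 0], "dr": [0, 0, 0]}
  ]
}}

```text
clock: 26.82
eef_pos: [594.4, 166.1, 40.6]
tcp_rot: [3.141, -0.0, 1.59]
contact_force: [-0.2, 1.0, 0.6]
opening: 0.233
```

>>> {"name": "jog_arm", "arguments": {
  "deltas": [
    {"gripper": 1, "translation": [0, 0, -0.05], "dr": [0, 0, 0]},
    {"gripper": 1, "translation": [0, 0, 0], "dr": [0, 0, 0]},
    {"gripper": 0.2, "translation": [0, 0, 0], "dr": [0, 0, 0]},
    {"gripper": 0.2, "translation": [0, 0, 0], "dr": [0, 0, 0]},
    {"gripper": 0.2, "translation": [0, 0, 0], "dr": [0, 0, 0]},
    {"gripper": 0.2, "translation": [0, 0, 0.1], "dr": [0, 0, 0]},
    {"gripper": 0.2, "translation": [0, 0, 0.3], "dr": [0, 0, 0]},
    {"gripper": 0.2, "translation": [0, 0, 0.35], "dr": [0, 0, 0]},
    {"gripper": 0.2, "translation": [0, 0, 0.35], "dr": [0, 0, 0]},
    {"gripper": 0.2, "translation": [-0.2, 0, 0.3], "dr": [0, 0, 0]},
    {"gripper": 0.2, "translation": [-0.35, 0, 0.2], "dr": [0, 0, 0]},
    {"gripper": 0.2, "translation": [-0.35, 0, 0.1], "dr": [0, 0, 0]}
  ]
}}

```text
clock: 27.82
eef_pos: [505.0, 166.4, 208.5]
tcp_rot: [3.136, -0.002, 1.59]
contact_force: [-1.4, 0.3, 0.3]
opening: 0.399
```

>>> {"name": "jog_arm", "arguments": {
  "deltas": [
    {"gripper": 0.2, "translation": [-0.35, 0, 0.1], "dr": [0, 0, 0]},
    {"gripper": 0.2, "translation": [-0.35, 0, 0.1], "dr": [0, 0, 0]},
    {"gripper": 0.2, "translation": [0, 0, 0], "dr": [0, 0, 0]},
    {"gripper": 0.2, "translation": [0, 0, 0], "dr": [0, 0, 0]}
  ]
}}

```text
clock: 28.15
eef_pos: [433.2, 166.1, 226.4]
tcp_rot: [3.139, -0.001, 1.591]
contact_force: [0.8, -0.3, 0.6]
opening: 0.398
```

```bash
python3 - <<'E'
from h import *
s=r.sense();im=r.grab_frame("wrist");t=r.grab_frame("top");b=r.grab_frame("side")
print(s["clock"],s["eef_pos"],s["contact_force"],s["opening"])
w=cv2.resize(im[120:420,60:460],(400,300))
k=cv2.resize(t[130:290,150:440],(400,221),interpolation=cv2.INTER_CUBIC)
L=np.vstack([w,cv2.copyMakeBorder(k,0,79,0,0,cv2.BORDER_CONSTANT)])
R=cv2.resize(b[120:380,160:430],(400,385),interpolation=cv2.INTER_CUBIC)
cv2.imwrite("pics/fin.png",np.hstack([L,cv2.copyMakeBorder(R,0,215,0,0,cv2.BORDER_CONSTANT)]))
d=cv2.absdiff(t,cv2.imread("pics/top0.png")).max(2)
for n,(x0,y0,x1,y1) in dict(mug=(360,172,398,208),timer=(286,184,310,208),red1=(175,150,198,170),red2=(148,260,172,278)).items(): print(n,(d[y0:y1,x0:x1]>40).sum())
E
```

```text
28.15 [433.227 166.148 226.356] [ 0.829 -0.312  0.578] 0.39817046379972404
mug 0
timer 0
red1 0
red2 0
```

View pics/fin.png

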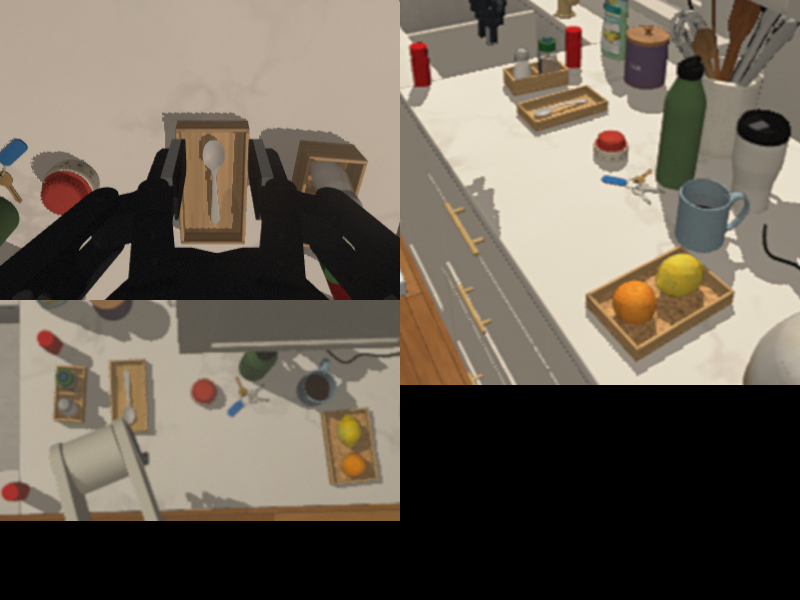

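All done: spoon flat and lengthwise at (213,180), jar and shaker upright in separate compartments at (545,52) and (522,62), fruits in the tray at (635,300) and (680,275). The mug, timer and red jars show no change.

```bash
python3 -c "
from rig import r
print(r.sign_off())"
```

```text
the job is handed in; nothing more can be done
None
```

The job is done and handed in at about 28 s of the 141 s limit. In the order asked, I put the mandarin and then the lemon into the fruit tray. The spice jar went into the far rack compartment, the salt shaker into the near one, and the teaspoon lengthwise into the cutlery tray.

The last wrist, top and side pictures show:
- **Fruit:** both lie inside the fruit tray, one behind the other.
- **Jars:** the spice jar and shaker stand upright in separate compartments.
- **Teaspoon:** it lies flat and parallel to the tray, inside the rim.
- **Left alone:** the mug, timer and both red jars show no change from the first top picture.
- **Arm:** it was clear of everything, with about 1 N on the wrist. The highest force reading, taken at the end of each move, was about 8 N.

Three readings disagreed along the way:
- **Shaker position:** the early distant estimates were 4–12 mm off in y, so I measured again from above before grasping it.
- **Shaker and spoon grip widths:** the jaws stopped at about 36 mm on the shaker, whose body is 44 mm, and about 20 mm on the spoon handle, which looks narrower. Both were held securely.
- **Mandarin grip:** the gripper stopped about 4 mm from where I aimed it in y, with no effect on the result.

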